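# Prise open the rivet case

## Task

The steel rivet case on the cobbler's bench is shut and its lid has no handle: take the flat prying blade from its rubber mat, find the gap in the guard bar along the front of the case, push the blade in through it under the lid, and lever the lid up with the blade, not with the fingers. Swing the lid right up until it stands open upright by itself, then lay the blade back flat on its mat and let go. Leave everything else on the bench where it is.

Things in the scene. Friction and masses are not known exactly. Their poses are not given: they have to be found in the camera images.
- case: Grey steel case, fixed, 150 mm (x) by 130 (y) by 50 high. Origin: centre of underside; x from the front (x = -75 mm) to the hinge side, z up. Its front wall is a sill 14 mm thick, 38.5 high. On the sill stands a fixed guard bar, top at 50 mm (x -75 to -62), with a gap 48 mm wide in it: the only way in. The gap's middle is anywhere from y = -32 to 32 mm; its place is not tracked.
- sill (a point): Middle of the inner edge of the sill's top face, at (-61, 0, 38.5) mm in the case, axes of the case. The closed lid's front edge stands right above this edge, its underside 6.5 mm higher: within the guard bar's gap, the blade enters here along +x. The case is hollow behind the sill.
- lid: Grey steel lid, 132 mm from hinge to front edge, 120 wide, 5 thick, its top level with the rim when closed. Origin on the hinge, at (71, 0, 50) mm in the case; axes of the case when closed; panel along its -x, z -5 to 0 mm. Turns about its y, front edge up, 0 (closed, z upright) to 1.8 rad (z level at 1.57). Stiff hinge: about 5 N at the edge; it stays where left.
- lid_edge (a point): Middle of the lower front edge of the lid, at (-132, 0, -5) mm in the lid.
- blade: Flat prying tool, 195 mm long, 0.16 kg, loose on the mat: dark wooden handle 110 long, 22 wide, 26 high (x -80 to 30 mm); stiff steel blade 36 wide, 3 thick, forward to x = 115 mm, level with the handle's underside (z 0 to 3 mm). Origin: on the underside, below the grip; x to the tip, z up.
- blade_grip (a point): Middle of the handle's section at the place to grip, 13 mm above the blade's origin.
- blade_tip (a point): Middle of the tip of the blade, on its underside, at (115, 0, 0) mm in the blade tool.
- mat: Black rubber mat, fixed, 220 mm (x) by 110 mm (y), 4 mm thick. Origin: centre of its underside.
- polish: Bystander: flat round steel polish tin, 68 mm across, 26 mm high, between case and mat. Origin: centre of underside.
- heel: Bystander: black rubber heel block, about 90 x 58 x 22 mm. Origin: underside.
- hammer: Bystander: hammer lying on the bench, handle along its x.
- brush: Bystander: brush lying on the bench, handle along its x.
- glue: Bystander: amber glass jar with steel cap, 64 mm across, 120 mm high. Origin: centre of underside.
- last: Bystander: wooden shoe last, about 220 x 70 mm, 75 mm high. Origin: underside.
Mind the look-alikes: they are no part of the job. What is shaped like the blade but orange or red is not meant.

How it is judged:
By the outcome, as a careful person would: the job done as asked, in the order asked, and still so for the second after the job is handed in, with the robot touching nothing.
It also fails if it takes over 64 s, if anything falls off the work surface, if the arm or the gripper's body presses on something with over 40 N, if the wrist force passes 120 N, or if a joint passes its speed limit or range.

## Robot

A 7-joint arm with a two-finger parallel gripper is mounted at the origin on the work surface. World frame = base frame: x ahead of the robot, y to its left, z up, the work surface at z = 0. Lengths are in m, angles in rad, forces in N, time in s.
With the tool pointing down it reaches from about 0.35 to 0.9 m from the base axis. Payload 8.1 kg.
Tool frame: the origin (TCP) lies midway between the tips of the shut fingers; the grasp point (between the pads) lies 19 mm behind it; z points along the fingers, y is the line along which they close (so a half turn about z gives the same grasp; the last joint's range is limited). The gripper opens to 92 mm and grips with 3 to 60 N. Pads are 19 mm wide; open, the fingers measure 130 mm over their backs; the gripper's body (75 mm by 190 mm) begins 47 mm behind the grasp point.
Start: joints at [-1.277, 0.434, 0.025, 1.573, -0.012, 1.134, -0.075], TCP at [0.242, 0.576, 0.227] pointing down, gripper open.
Joint ranges: [-2.62, 2.62], [-0.44, 2.09], [-1.27, 1.32], [0.08, 2.57], [-1.32, 4.46], [0.12, 2], [-2.74, 2.74]. Speed limits (rad/s): [2.22, 2.22, 3.01, 3.01, 3.14, 3.14, 3.14].

## Interface

Orientations are given as a rotation vector (axis times angle).
In Python, from cell import observe, cams, job gives the robot as it stands. The module is installed in compiled form; this text tells all that it offers.
- The arm moves only by the tool step_arm, never from a script. Its argument "steps" is a list of rows, each a list of 6 numbers: the shift along the world's x, y, z in mm, then the turn, a rotation vector about the world's x, y, z in rad. In form: [[dx, dy, dz, rx, ry, rz], ...]. A call has 1 to 20 rows; each row shifts and turns the commanded pose from where the row before left it; what a row does not reach is not made up. A row lasts 1/12 s, in which the tool goes at most 41.7 mm and 7.16 degrees, less where a joint would pass 70% of its speed; a pose out of reach is approached as far as the arm can. A call with a gripper value outside its range is refused whole. "gripper" is the opening, from 0 (shut) to 1 (fully open), set as the call begins (left out, the last holds). The fingers move at their own pace and stop on an object; "force" is the grip in N (left out, the last holds). Time passes only in rows, so rows that do not move let the fingers close. It gives the time, the measured TCP pose, the force, the opening and the grip force at its end, in the units of the state.
- observe(): the state, without advancing time (a new reading comes with each control period).
- cams.get_image(name): name is "side" or "top"; returns the picture (420x560x3 uint8, red, green, blue); there is no depth.
- cams.get_calibration(name): a dict with "fov_y" (degrees; the focal length in pixels is half the picture's height over the tangent of half this angle, whatever the lens; pixels are square), "cx", "cy" (the principal point, pixels), "world_to_cam" (4x4, takes a point from world to camera coordinates). Camera axes: x right, y up, looking along -z (the intrinsics and any distortion apply to the point x, -y, -z); pixel columns grow to the right and rows downward; lengths in m; the calibration is good to about 2 mm. A picture is of the moment at which its call begins. get_calibration takes no time and is no camera call.
- job.sign_off(): hands the job in; it is judged then, once.
The state is a dict: "clock": time; "joints": joint angles; "dq": joint speeds; "joint_efforts": joint torques, N m; "position": TCP position; "ee_rot": TCP orientation; "force": force on the tool from outside, world axes, zero at the start; "ft_torque": the same for the moment, N m; "width": opening from 0.0 (shut) to 1.0 (fully open); "gripper_force": force on a finger pad.
Only numpy, scipy, OpenCV 4.12 (cv2) and the standard library are available. Lean on these libraries where they do the work, as an engineer would, in place of code of your own. Each camera call takes 0.05 s, during which the arm holds its last target. There are 200 camera calls.

## Working session

There is one attempt and no reset: what is moved stays moved. The work goes in short steps, Python scripts to look and compute and a tool call to move; the robot and the scene stay as the last step left them, time stands still between calls to the robot, and variables do not carry over. Pictures are saved under pics/ and viewed, at most 10 in all, crops included, and the job is handed in when it is done.

Besides the shell and the picture viewer there is one more tool, called after "Call:" as name([rows], argument=value, ...), one row to a line, values as JSON. step_arm: Moves the arm, as the interface text tells. Its arguments: {"type":"object","properties":{"steps":{"type":"array","items":{"type":"array","items":{"type":"number"}}},"gripper":{"type":"number"},"force":{"type":"number"}},"required":["steps"]}

```bash
mkdir -p pics
python3 - <<'E'
from cell import observe,cams,job
import cv2
for n in("side","top"):
    cv2.imwrite(f"pics/{n}0.png",cams.get_image(n)[:,:,::-1]); c=cams.get_calibration(n);print(n,c)
print(observe())
E
```

```text
side {'fov_y': 51.33668635324157, 'cx': 283.2189633951377, 'cy': 203.678264176282, 'world_to_cam': array([[ 0.99541767, -0.09397919, -0.01765161, -0.54855504],
       [ 0.08315506,  0.75961645,  0.6450334 , -0.04948513],
       [-0.04721126, -0.64354546,  0.76395048, -1.5518867 ],
       [ 0.        ,  0.        ,  0.        ,  1.        ]])}
top {'fov_y': 52.85917536613204, 'cx': 284.6497302870015, 'cy': 215.81987156818363, 'world_to_cam': array([[-0.01136047, -0.99967492, -0.02282549, -0.04059131],
       [ 0.98237579, -0.01541719,  0.18627968, -0.55163282],
       [-0.18657103, -0.02030698,  0.98223158, -1.28108951],
       [ 0.        ,  0.        ,  0.        ,  1.        ]])}
{'clock': 0.1, 'joints': array([-1.27661991,  0.43512413,  0.02497655,  1.57397794, -0.01156006,
        1.13399218, -0.07512021]), 'dq': array([ 5.54013111e-04, -1.74455210e-03,  1.45587224e-04, -1.87499798e-03,
       -2.19189154e-04,  6.00578028e-05, -1.94129157e-03]), 'joint_efforts': array([ 3.36113641e-03, -6.69128466e+01,  9.87832770e-01, -3.15147221e+01,
       -6.05947897e-02,  3.76056845e-02,  5.85202952e-05]), 'position': array([0.24142107, 0.57601359, 0.22605251]), 'ee_rot': array([-6.19268843e-01, -3.07984213e+00,  2.12585382e-03]), 'force': array([-0.46510776, -0.28889456, -0.09270411]), 'ft_torque': array([ 0.04839274, -0.02592722, -0.02472547]), 'gripper_force': 0.0, 'width': 0.9981672288673574}
```

View pics/top0.png

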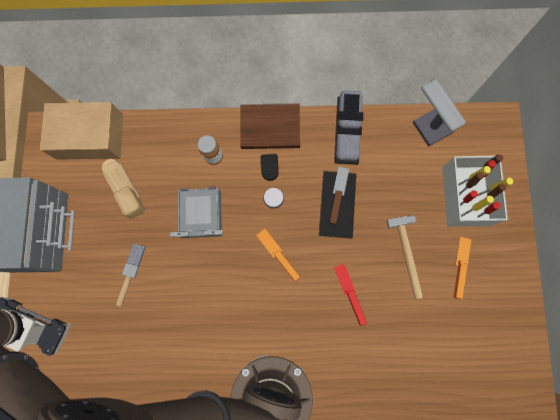

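View pics/side0.png

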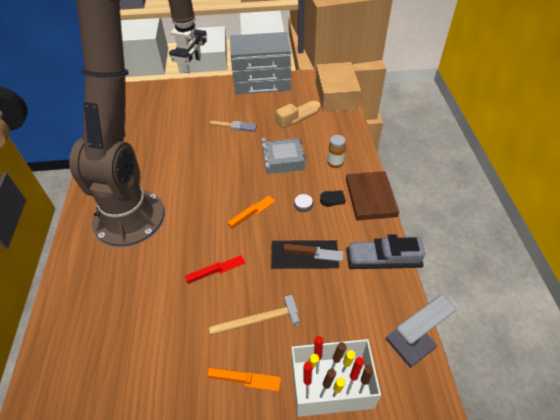

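The top view shows the case near (200,212) with its guard bar at row ~234. The blade is on the mat at (338,195) with its tip up (+x). The side view shows the case at (284,155) and the blade at (315,252). I'll zoom in on both.

Run:
```python
import cv2,numpy as np
t=cv2.imread("pics/top0.png");s=cv2.imread("pics/side0.png")
f=lambda im,x,y,w,h,k:cv2.resize(im[y:y+h,x:x+w],None,fx=k,fy=k,interpolation=cv2.INTER_CUBIC)
a=f(t,160,180,75,75,5);b=f(t,305,160,65,85,5)[:375];c=f(s,255,130,60,50,5);d=f(s,265,230,90,45,5)
o=np.zeros((600,800,3),np.uint8);o[:375,:375]=a[:375];o[:375,380:705]=b;o[375:600,0:300]=c[:225];o[375:600,310:760]=d
cv2.imwrite("pics/z0.png",o)
```

```text
(no output)
```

View pics/z0.png

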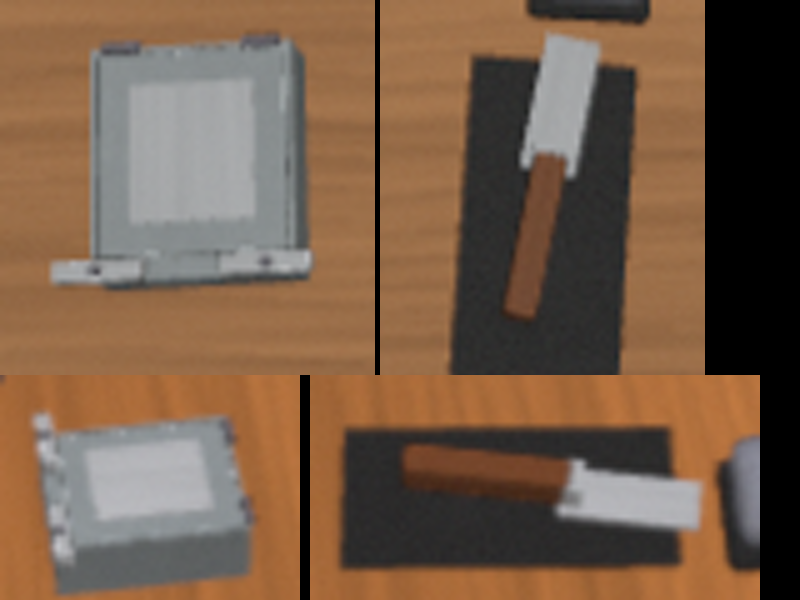

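The zoom shows the guard-bar gap at top-view columns ~189–204, row ~233. The blade tip overhangs the mat's far edge, and the handle butt is at about (408,223). Next I'll measure these points.

```bash
cat > h.py <<'E'
import numpy as np,cv2
from cell import observe,cams,job
from scipy.spatial.transform import Rotation as R
C={n:cams.get_calibration(n) for n in("side","top")}
def fpx(n): return 210/np.tan(np.radians(C[n]["fov_y"]/2))
def proj(n,p):
    c=C[n];q=(c["world_to_cam"]@np.r_[p,1])[:3];return np.array([c["cx"]+fpx(n)*q[0]/-q[2],c["cy"]+fpx(n)*-q[1]/-q[2]])
def ray(n,u):
    c=C[n];M=c["world_to_cam"];d=np.array([(u[0]-c["cx"])/fpx(n),-(u[1]-c["cy"])/fpx(n),-1])
    return -M[:3,:3].T@M[:3,3],M[:3,:3].T@d
def plane(n,u,z):
    o,d=ray(n,u);return o+d*(z-o[2])/d[2]
def tri(a,b):
    (o1,d1),(o2,d2)=ray("top",a),ray("side",b)
    s=np.linalg.lstsq(np.c_[d1,-d2],o2-o1,rcond=None)[0];p,q=o1+d1*s[0],o2+d2*s[1];return (p+q)/2,np.linalg.norm(p-q)
E
python3 - <<'E'
from h import *
np.set_printoptions(precision=4,suppress=True)
t=cv2.imread("pics/top0.png");s=cv2.imread("pics/side0.png")
for n in C: print(n,'base',proj(n,[0,0,0]),'tcp',proj(n,observe()["position"]))
def big(m,roi):
    x,y,w,h=roi;k=np.zeros_like(m);k[y:y+h,x:x+w]=m[y:y+h,x:x+w]
    cs=cv2.findContours(k,0,1)[0];return max(cs,key=cv2.contourArea)
for n,im,roi in(("top",t,(310,165,55,80)),("side",s,(265,235,78,40))):
    m=(im.max(2)<70).astype(np.uint8)*255
    c=big(m,roi);h=cv2.convexHull(c)
    ap=cv2.approxPolyDP(h,5,True)[:,0].astype(float);P=np.array([plane(n,u,.004) for u in ap])
    print(n,'mat',ap.tolist(),P[:,:2].tolist(), [np.linalg.norm(P[i]-P[i-1]) for i in range(len(P))])
    hsv=cv2.cvtColor(im,cv2.COLOR_BGR2HSV)
    st=((hsv[...,1]<60)&(hsv[...,2]>120)).astype(np.uint8)*255
    roi2=(325,160,30,40) if n=="top" else (310,240,38,28)
    c=big(st,roi2);r=cv2.boxPoints(cv2.minAreaRect(c)); P=np.array([plane(n,u,.007) for u in r]);print('steel',r.tolist(),P[:,:2].tolist(),[np.linalg.norm(P[i]-P[i-1]) for i in range(4)])
E
```

```text
side base [128.7621 217.6118] tcp [192.3259  66.2458]
top base [271.263  397.7445] tcp [ 48.2513 322.3105]
top mat [[324.0, 172.0], [355.0, 174.0], [351.0, 237.0], [319.0, 234.0]] [[0.7063189793694464, -0.17965110912504634], [0.6975656823204929, -0.282078196395359], [0.4871430951506639, -0.26031511100636306], [0.4984226552475164, -0.15753419291809634]] [np.float64(0.20906946110304067), np.float64(0.10280043003756098), np.float64(0.21154502375828416), np.float64(0.10339799610749476)]
steel [[332.52520751953125, 192.0053253173828], [337.978759765625, 166.10081481933594], [348.763916015625, 168.3713836669922], [343.31036376953125, 194.27589416503906]] [[0.6366657943174076, -0.2054272654425069], [0.7249398612784478, -0.22638896908198508], [0.7164347199338295, -0.26181646887681237], [0.6284008835113468, -0.24048485557536275]] [np.float64(0.03601865317520149), np.float64(0.09072873810051327), np.float64(0.03643412097202873), np.float64(0.09058142238507305)]
side mat [[335.0, 241.0], [337.0, 267.0], [272.0, 267.0], [273.0, 241.0]] [[0.7086197361591289, -0.18066337976913904], [0.6977027301442655, -0.2817891945508345], [0.49038067800133134, -0.25991226226902975], [0.5016381754097256, -0.15850946461013782]] [np.float64(0.20816378754992704), np.float64(0.10171337884265934), np.float64(0.2084731001132285), np.float64(0.10202577429723424)]
steel [[314.7760009765625, 257.23199462890625], [316.71197509765625, 246.583984375], [343.552001953125, 251.4639892578125], [341.61602783203125, 262.11199951171875]] [[0.6317868279438956, -0.2394346133214187], [0.6440377293301253, -0.1986197733241919], [0.7287753070463241, -0.22713516499511877], [0.7150890198918051, -0.26703013445358637]] [np.float64(0.08775401967934154), np.float64(0.042613797633798696), np.float64(0.08940684895104627), np.float64(0.04217728113769326)]
```

Run:
```python
from h import *
np.set_printoptions(precision=4,suppress=True,linewidth=250)
t=cv2.imread("pics/top0.png");s=cv2.imread("pics/side0.png")
g=cv2.cvtColor(t,6);gs=cv2.cvtColor(s,6)
print("top rows228-239, cols166-226");print(g[228:240,166:196]);print(g[228:240,196:226])
print("side rows 134-172, cols 258-276");print(gs[134:174,258:276])
for n,im,roi,z in(("top",t,(325,185,30,45),.030),("side",s,(280,240,40,28),.017)):
    hsv=cv2.cvtColor(im,cv2.COLOR_BGR2HSV);m=((hsv[...,0]<15)&(hsv[...,1]>90)&(hsv[...,2]>60)&(hsv[...,2]<140)).astype(np.uint8)*255
    x,y,w,h=roi;k=np.zeros_like(m);k[y:y+h,x:x+w]=m[y:y+h,x:x+w]
    c=max(cv2.findContours(k,0,1)[0],key=cv2.contourArea);b=cv2.boxPoints(cv2.minAreaRect(c));print(n,b.tolist(),[plane(n,u,z)[:2].round(4).tolist() for u in b])
sat=cv2.cvtColor(t,cv2.COLOR_BGR2HSV)[...,1];m=(sat<70).astype(np.uint8)*255
k=np.zeros_like(m);k[182:245,166:230]=m[182:245,166:230];c=max(cv2.findContours(k,0,1)[0],key=cv2.contourArea)
ap=cv2.approxPolyDP(cv2.convexHull(c),2,True)[:,0];print('case',[(u.tolist(),plane("top",u,.05)[:2].round(4).tolist()) for u in ap])
```

```text
top rows228-239, cols166-226
[[113 112 112 113 112 112 111 113 116 118 117 118 142 108 135 139 138 138 139 138 139 140 140 141 140 140 139 138 139 140]
 [111 113 111 110 112 111 110 113 112 113 114 113 138 108 135 139 140 140 140 138 138 141 141 140 141 138 138 138 140 140]
 [111 110 112 110 110 111 110 111 111 111 112 112 138 107 134 139 140 140 138 140 142 142 141 158 157 151 134 137 136 133]
 [111 113 109 111 111 112 112 112 112 111 112 113 123  95 109 108 112 107 111 126 127 134 138 137 146 148 137 140 134 131]
 [114 115 116 115 134 144 147 148 168 161 159 161 141 137 148 151 151 148 151 155 155 157 131 125 135 138 141 140 139 136]
 [119 119 120 120 150 161 162 163 170 168 167 145 121 114 146 163 166 165 166 166 166 167 128 126 137 140 140 140 141 140]
 [120 119 122 121 153 163 164 164 165 165 165 136 106  80 151 165 167 165 166 167 167 167 130 127 138 137 140 140 139 139]
 [119 119 119 121 153 163 166 167 168 168 168 162 167 166 157 155 161 156 144 142 141 131 102 126 129 127 129 128 118 119]
 [117 117 117 118 133 131 118 121 124 129 129 132 140 137 119 107 110 108 101  89  89  
[... 4836 characters left out ...]
00]
 [121 121 123 121 117 120 120 115 104 102 103 104 106 112 110 113 113 113]]
top [[328.9230651855469, 222.38458251953125], [335.3461608886719, 190.26919555664062], [342.0769348144531, 191.6153564453125], [335.6538391113281, 223.73074340820312]] [[0.5316, -0.1885], [0.6366, -0.2125], [0.6318, -0.234], [0.5269, -0.2098]]
side [[282.30694580078125, 251.9306640625], [283.20794677734375, 242.9207763671875], [316.2772216796875, 246.22772216796875], [315.376220703125, 255.23760986328125]] [[0.5282, -0.2144], [0.5344, -0.1791], [0.6414, -0.2038], [0.6335, -0.2385]]
case [([218, 188], [0.6455, 0.1649]), ([221, 235], [0.4931, 0.1526]), ([171, 236], [0.4923, 0.3106]), ([178, 190], [0.6411, 0.2938])]
```

Run:
```python
from h import *
np.set_printoptions(precision=4,suppress=True)
G=plane("top",(195.6,232.9),.05);print('gap top',G,'gap tri',tri((195.6,232.9),(265.7,151.8)),'gap side',plane("side",(265.7,151.8),.05))
a=plane("top",(170,233.6),.05);a2=plane("top",(221.3,232.),.05);print('bar ends',a,a2,np.linalg.norm(a-a2),'yaw',np.arctan2(-(a-a2)[0],(a-a2)[1]))
a=plane("top",(178.4,190),.05);b=plane("top",(218.3,188),.05);print('hinge side',a,b,np.linalg.norm(a-b))
a=plane("top",(178.8,228),.05);b=plane("top",(219,228),.05);print('case sides at row228',a,b)
o=observe();T=R.from_rotvec(o["ee_rot"]).as_matrix();print(T);print('turn z to blade',-0.23-np.arctan2(T[1,1],T[0,1])+np.pi/2)
```

```text
gap top [0.501 0.233 0.05 ] gap tri (array([0.5038, 0.2344, 0.046 ]), np.float64(0.004430408148981188)) gap side [0.5058 0.2308 0.05  ]
bar ends [0.4999 0.314  0.05  ] [0.5026 0.1519 0.05  ] 0.16221280014088493 yaw 0.016625806844136986
hinge side [0.6411 0.2925 0.05  ] [0.6455 0.1639 0.05  ] 0.128651805560212
case sides at row228 [0.5174 0.2868 0.05  ] [0.5155 0.1593 0.05  ]
[[-0.9223  0.3865 -0.0004]
 [ 0.3865  0.9223 -0.0013]
 [-0.0002 -0.0013 -1.    ]]
turn z to blade 0.16685160786374587
```

Call:
step_arm([
  [16.5, -36, 0, 0, 0, 0.0083],
  [16.5, -36, 0, 0, 0, 0.0083],
  [16.5, -36, 0, 0, 0, 0.0083],
  [16.5, -36, 0, 0, 0, 0.0083],
  [16.5, -36, 0, 0, 0, 0.0083],
  [16.5, -36, 0, 0, 0, 0.0083],
  [16.5, -36, 0, 0, 0, 0.0083],
  [16.5, -36, 0, 0, 0, 0.0083],
  [16.5, -36, 0, 0, 0, 0.0083],
  [16.5, -36, 0, 0, 0, 0.0083],
  [16.5, -36, 0, 0, 0, 0.0083],
  [16.5, -36, 0, 0, 0, 0.0083],
  [16.5, -36, 0, 0, 0, 0.0083],
  [16.5, -36, 0, 0, 0, 0.0083],
  [16.5, -36, 0, 0, 0, 0.0083],
  [16.5, -36, 0, 0, 0, 0.0083],
  [16.5, -36, 0, 0, 0, 0.0083],
  [16.5, -36, 0, 0, 0, 0.0083],
  [16.5, -36, 0, 0, 0, 0.0083],
  [16.5, -36, 0, 0, 0, 0.0083],
], gripper=1, force=50)

```text
clock: 1.77
position: [0.5718, -0.1453, 0.2264]
ee_rot: [-0.361, -3.12, -0.0]
force: [0.5, 0.6, -0.2]
width: 1.001
gripper_force: 0.0
```

Call:
step_arm([
  [18, -36, 0, 0, 0, 0],
  [18, -36, 0, 0, 0, 0],
  [0, 0, -35, 0, 0, 0],
  [0, 0, -35, 0, 0, 0],
  [0, 0, -35, 0, 0, 0],
  [0, 0, -35, 0, 0, 0],
  [0, 0, -30, 0, 0, 0],
  [0, 0, 0, 0, 0, 0],
  [0, 0, 0, 0, 0, 0],
])

```text
clock: 2.52
position: [0.6063, -0.2152, 0.0556]
ee_rot: [-0.362, -3.117, -0.001]
force: [0.2, -0.3, 1.0]
width: 1.002
gripper_force: 0.0
```

Run:
```python
from h import *
np.set_printoptions(precision=4,suppress=True)
t=cams.get_image("top")[:,:,::-1];s=cams.get_image("side")[:,:,::-1]
p=observe()["position"];print(p,proj("top",p),proj("side",p))
f=lambda im,x,y:cv2.resize(im[y:y+110,x:x+95],None,fx=4.2,fy=4.2,interpolation=2)
cv2.imwrite("pics/g1.png",np.hstack([f(t,295,140),f(s,265,190)]))
```

```text
[ 0.6087 -0.2162  0.0586] [337.6692 196.621 ] [307.1856 242.8689]
```

View pics/g1.png

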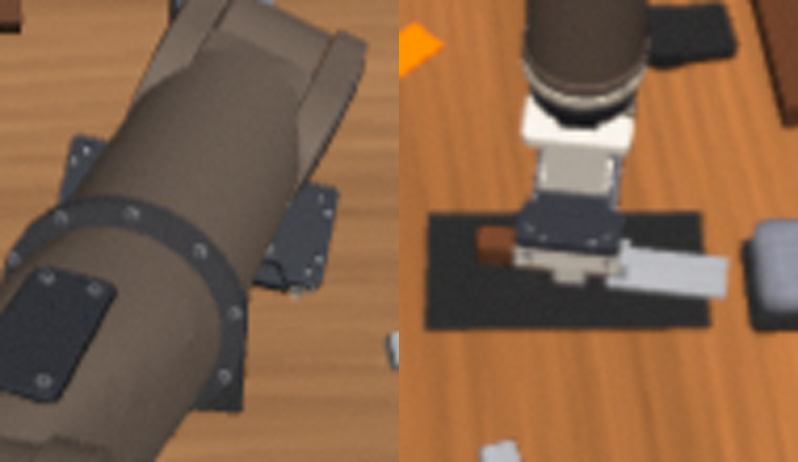

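The side view shows the fingers straddling the handle at crop (570,250), with the blade clear. I'll go down and grip.

Call:
step_arm([
  [0, -1, -25, 0, 0, 0],
  [0, 0, -15, 0, 0, 0],
  [0, 0, -9, 0, 0, 0],
  [0, 0, 0, 0, 0, 0],
  [0, 0, 0, 0, 0, 0],
])

```text
clock: 3.03
position: [0.6084, -0.2169, 0.0091]
ee_rot: [0.362, 3.119, -0.0]
force: [-0.3, -0.2, 0.2]
width: 0.999
gripper_force: 0.0
```

Call:
step_arm([
  [0, 0, 0, 0, 0, 0],
  [0, 0, 0, 0, 0, 0],
  [0, 0, 0, 0, 0, 0],
  [0, 0, 0, 0, 0, 0],
  [0, 0, 0, 0, 0, 0],
  [0, 0, 0, 0, 0, 0],
  [0, 0, 0, 0, 0, 0],
  [0, 0, 0, 0, 0, 0],
  [0, 0, 0, 0, 0, 0],
  [0, 0, 0, 0, 0, 0],
  [0, 0, 0, 0, 0, 0],
  [0, 0, 0, 0, 0, 0],
], gripper=0, force=55)

```text
clock: 4.03
position: [0.6076, -0.2166, 0.0077]
ee_rot: [-0.362, -3.121, -0.0]
force: [-0.2, -0.2, -0.0]
width: 0.234
gripper_force: 55.0
```

Call:
step_arm([
  [0, 0, 20, 0, 0, 0],
  [0, 0, 30, 0, 0, 0],
  [0, 0, 30, 0, 0, 0],
  [-16, 27.75, 0, 0, 0, 0.0166],
  [-16, 27.75, 0, 0, 0, 0.0166],
  [-16, 27.75, 0, 0, 0, 0.0166],
  [-16, 27.75, 0, 0, 0, 0.0166],
  [-16, 27.75, 0, 0, 0, 0.0166],
  [-16, 27.75, 0, 0, 0, 0.0166],
  [-16, 27.75, 0, 0, 0, 0.0166],
  [-16, 27.75, 0, 0, 0, 0.0166],
  [-16, 27.75, 0, 0, 0, 0.0166],
  [-16, 27.75, 0, 0, 0, 0.0166],
  [-16, 27.75, 0, 0, 0, 0.0166],
  [-16, 27.75, 0, 0, 0, 0.0166],
  [-16, 27.75, 0, 0, 0, 0.0166],
  [-16, 27.75, 0, 0, 0, 0.0166],
  [-16, 27.75, 0, 0, 0, 0.0166],
])

```text
clock: 5.53
position: [0.3666, 0.2008, 0.0879]
ee_rot: [-0.029, 3.141, 0.0]
force: [0.5, 0.6, -1.4]
width: 0.238
gripper_force: 55.0
```

Call:
step_arm([
  [-16, 27.75, 0, 0, 0, 0.0166],
  [0, 0, 0, 0, 0, 0],
  [0, 0, 0, 0, 0, 0],
  [0, 0, 0, 0, 0, 0],
])

```text
clock: 5.87
position: [0.3516, 0.2271, 0.0877]
ee_rot: [-0.055, 3.141, -0.0]
force: [0.2, 0.7, -1.2]
width: 0.234
gripper_force: 55.0
```

Run:
```python
from h import *
np.set_printoptions(precision=4,suppress=True)
t=cams.get_image("top")[:,:,::-1];s=cams.get_image("side")[:,:,::-1]
o=observe();p=o["position"];print(p,o["ee_rot"],o["width"],o["force"])
tip=p+[.115,.004,-.004];print(proj("top",tip),proj("side",tip))
cv2.imwrite("pics/t2.png",t);cv2.imwrite("pics/s2.png",s)
f=lambda im,x,y:cv2.resize(im[y:y+90,x:x+90],None,fx=4.4,fy=4.4,interpolation=2)
cv2.imwrite("pics/g2.png",np.hstack([f(t,155,180),f(s,215,110)]))
```

```text
[0.3521 0.2263 0.0877] [-0.0514  3.1411 -0.0007] 0.2319278036417215 [-0.1928  0.9248 -2.405 ]
[193.6297 242.2406] [255.0986 146.1472]
```

View pics/g2.png

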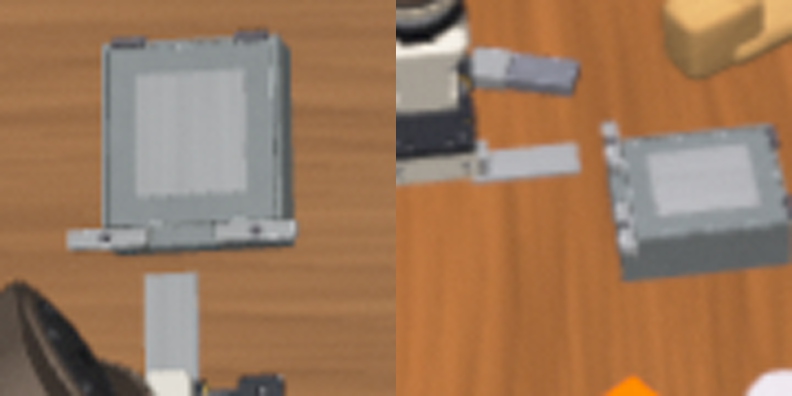

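Call:
step_arm([
  [0, 0, -25, 0, 0, 0],
  [0, 0, -14.8, 0, 0, 0],
  [0, 0, -4, 0, 0, 0],
  [0, 0, 0, 0, 0, 0],
  [10, 0.35, 0, 0, 0, 0],
  [10, 0.35, 0, 0, 0, 0],
  [10, 0.35, 0, 0, 0, 0],
  [5, 0.2, 0, 0, 0, 0],
  [5, 0.2, 0, 0, 0, 0],
  [3, 0.1, 0, 0, 0, 0],
  [0, 0, 0, 0, 0, 0],
  [0, 0, 0, 0, 0, 0],
])

```text
clock: 6.97
position: [0.3944, 0.2289, 0.0439]
ee_rot: [0.054, -3.141, 0.0]
force: [-0.1, 0.1, -2.7]
width: 0.233
gripper_force: 55.0
```

Run:
```python
from h import *
np.set_printoptions(precision=4,suppress=True)
t=cams.get_image("top")[:,:,::-1];s=cams.get_image("side")[:,:,::-1]
o=observe();p=o["position"];print(p,o["ee_rot"],o["force"],o["ft_torque"])
f=lambda im,x,y,w:cv2.resize(im[y:y+w,x:x+w],(396,396),interpolation=2)
cv2.imwrite("pics/g3.png",np.hstack([f(t,170,205,60),f(s,235,125,60)]))
```

```text
[0.394  0.2289 0.0439] [ 0.055  -3.1405  0.0003] [-0.024  -0.0355 -1.8802] [ 0.0363 -0.0095  0.0049]
```

View pics/g3.png

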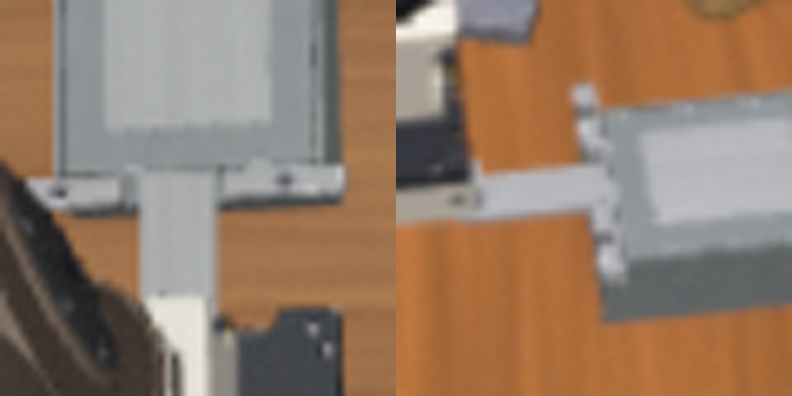

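The blade is in the gap, sitting slightly to its right (crop blade 138–218, gap ~122–222). I'll shift it 2 mm in +y and push in.

Call:
step_arm([
  [0, 2, 0, 0, 0, 0],
  [3, 0.1, 0, 0, 0, 0],
  [3, 0.1, 0, 0, 0, 0],
  [4, 0.14, 0, 0, 0, 0],
  [4, 0.14, 0, 0, 0, 0],
  [0, 0, 0, 0, 0, 0],
])

```text
clock: 7.57
position: [0.4099, 0.2315, 0.044]
ee_rot: [-0.053, 3.14, 0.0]
force: [0.4, 1.6, -1.4]
width: 0.237
gripper_force: 55.0
```

Force is free of contact, so I'll push the blade the rest of the way in.

Call:
step_arm([
  [8, 0.28, 0, 0, 0, 0],
  [8, 0.28, 0, 0, 0, 0],
  [8, 0.28, 0, 0, 0, 0],
  [8, 0.28, 0, 0, 0, 0],
  [8, 0.28, 0, 0, 0, 0],
  [8, 0.28, 0, 0, 0, 0],
  [6, 0.2, 0, 0, 0, 0],
  [0, 0, 0, 0, 0, 0],
  [0, 0, 0, 0, 0, 0],
])

```text
clock: 8.32
position: [0.4627, 0.2332, 0.0438]
ee_rot: [0.054, -3.141, 0.0]
force: [-1.2, -0.1, -1.5]
width: 0.236
gripper_force: 55.0
```

Call:
step_arm([
  [0, 0, -2, 0.0016, -0.035, 0],
  [0, 0, -1.8, 0.0016, -0.049, 0],
  [0, 0, -1.9, 0.0016, -0.049, 0],
  [0, 0, -1.9, 0.0016, -0.049, 0],
  [0, 0, -1.9, 0.0016, -0.049, 0],
  [0, 0, -1.9, 0.0016, -0.049, 0],
  [0, 0, 0, 0, 0, 0],
  [0, 0, 0, 0, 0, 0],
], force=60)

```text
clock: 8.98
position: [0.4615, 0.2335, 0.0326]
ee_rot: [-0.052, 2.863, 0.006]
force: [-3.9, -0.7, 6.1]
width: 0.237
gripper_force: 60.0
```

Run:
```python
from h import *
np.set_printoptions(precision=4,suppress=True)
t=cams.get_image("top")[:,:,::-1];s=cams.get_image("side")[:,:,::-1]
o=observe();print(o["position"],o["ee_rot"],o["force"],o["ft_torque"],o["joints"])
f=lambda im,x,y,w:cv2.resize(im[y:y+w,x:x+w],(396,396),interpolation=2)
cv2.imwrite("pics/g4.png",np.hstack([f(t,160,180,75),f(s,235,115,75)]))
```

```text
[0.4615 0.2335 0.0325] [-0.0511  2.8639  0.0064] [-5.7202 -0.0744  6.9551] [ 0.0112  0.8704 -0.0015] [-0.992   0.4692  0.3893  2.2763 -0.056   0.2003  0.9993]
```

View pics/g4.png

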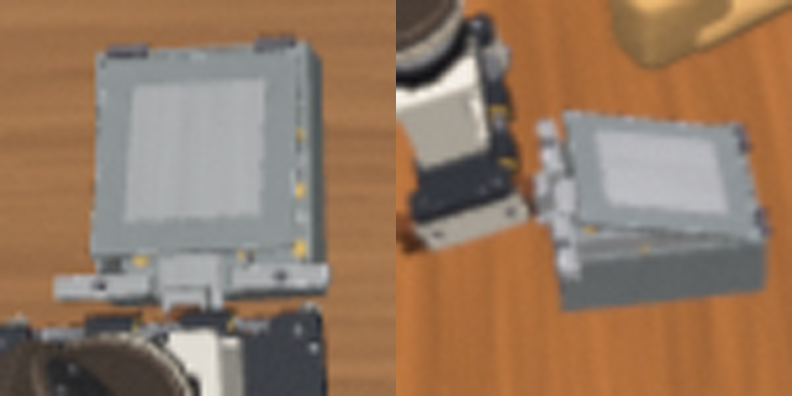

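The top view shows the blade under the raised front edge (crop ~(195,280)). The side view shows the lid lifted, about 0.25 rad. Joint 6 is near its lower limit, so next I'll go tip-down with the lid edge resting on the blade close to the handle.

```bash
cat > plan.py <<'E'
import numpy as np
H=np.array([71,50.])
def d(b): return np.array([np.cos(b),-np.sin(b)])      # blade dir, b = tip-down pitch
def n(b): return np.array([np.sin(b),np.cos(b)])
def edge(th,dd,off,gap=0):
    b=th+off;c,s=np.cos(th),np.sin(th);E=H+132*np.array([-c,s])+5*np.array([-s,-c])
    return np.r_[E-dd*d(b)-(3+gap)*n(b)+4*n(b),b]
def tip(th,r,al):
    b=-al;c,s=np.cos(th),np.sin(th);T=H+r*np.array([-c,s])+5*np.array([-s,-c])
    return np.r_[T-3*n(b)-115*d(b)+4*n(b),b]
def rows(seq):
    for p,q in zip(seq,seq[1:]):
        e=q-p;print([round(v,3) for v in (e[0],e[0]*.035,e[1],-.035*e[2],e[2],0)],'->',q.round(2))
E
python3 - <<'E'
from plan import *
A=np.array([-108.5,44.2,0])
rows([A,edge(.2,55,.15,6)]+[edge(t,55,.15) for t in(.2,.25,.3,.35,.4,.45,.5,.55,.6,.65,.7)])
E
```

```text
[np.float64(-4.242), np.float64(-0.148), np.float64(41.287), np.float64(-0.012), np.float64(0.35), 0] -> [-112.74   85.49    0.35]
[np.float64(2.057), np.float64(0.072), np.float64(5.636), np.float64(-0.0), np.float64(0.0), 0] -> [-110.68   91.12    0.35]
[np.float64(2.282), np.float64(0.08), np.float64(9.029), np.float64(-0.002), np.float64(0.05), 0] -> [-108.4   100.15    0.4 ]
[np.float64(2.731), np.float64(0.096), np.float64(8.904), np.float64(-0.002), np.float64(0.05), 0] -> [-105.67  109.06    0.45]
[np.float64(3.172), np.float64(0.111), np.float64(8.756), np.float64(-0.002), np.float64(0.05), 0] -> [-102.5   117.81    0.5 ]
[np.float64(3.606), np.float64(0.126), np.float64(8.587), np.float64(-0.002), np.float64(0.05), 0] -> [-98.89 126.4    0.55]
[np.float64(4.031), np.float64(0.141), np.float64(8.396), np.float64(-0.002), np.float64(0.05), 0] -> [-94.86 134.79   0.6 ]
[np.float64(4.445), np.float64(0.156), np.float64(8.184), np.float64(-0.002), np.float64(0.05), 0] -> [-90.42 142.98   0.65]
[np.float64(4.849), np.float64(0.17), np.float64(7.951), np.float64(-0.002), np.float64(0.05), 0] -> [-85.57 150.93   0.7 ]
[np.float64(5.24), np.float64(0.183), np.float64(7.699), np.float64(-0.002), np.float64(0.05), 0] -> [-80.33 158.63   0.75]
[np.float64(5.618), np.float64(0.197), np.float64(7.428), np.float64(-0.002), np.float64(0.05), 0] -> [-74.71 166.06   0.8 ]
[np.float64(5.982), np.float64(0.209), np.float64(7.137), np.float64(-0.002), np.float64(0.05), 0] -> [-68.73 173.19   0.85]
```

Call:
step_arm([
  [0, 0, 1.9, -0.0016, 0.049, 0],
  [0, 0, 1.9, -0.0016, 0.049, 0],
  [0, 0, 1.9, -0.0016, 0.049, 0],
  [0, 0, 1.9, -0.0016, 0.049, 0],
  [0, 0, 1.8, -0.0016, 0.049, 0],
  [0, 0, 2, -0.0016, 0.035, 0],
  [0, 0, 0, 0, 0, 0],
  [-0.5, 0, 5.16, -0.0015, 0.0437, 0],
  [-0.5, 0, 5.16, -0.0015, 0.0437, 0],
  [-0.5, 0, 5.16, -0.0015, 0.0437, 0],
  [-0.5, 0, 5.16, -0.0015, 0.0437, 0],
  [-0.5, 0, 5.16, -0.0015, 0.0437, 0],
  [-0.5, 0, 5.16, -0.0015, 0.0437, 0],
  [-0.5, 0, 5.16, -0.0015, 0.0437, 0],
  [-0.5, 0, 5.16, -0.0015, 0.0437, 0],
  [0, 0, 0, 0, 0, 0],
  [0, 0, 0, 0, 0, 0],
])

```text
clock: 10.5
position: [0.4587, 0.2332, 0.0847]
ee_rot: [0.048, -2.792, 0.008]
force: [-0.0, 0.0, -1.8]
width: 0.236
gripper_force: 60.0
```

No contact yet, as planned. I'll lift the lid edge now, to θ about 0.45.

Call:
step_arm([
  [2, 0.1, 5.6, 0, 0, 0],
  [2.3, 0.1, 9, -0.0017, 0.05, 0],
  [2.7, 0.1, 8.9, -0.0017, 0.05, 0],
  [3.2, 0.1, 8.8, -0.0017, 0.05, 0],
  [3.6, 0.1, 8.6, -0.0017, 0.05, 0],
  [4, 0.1, 8.4, -0.0017, 0.05, 0],
  [0, 0, 0, 0, 0, 0],
  [0, 0, 0, 0, 0, 0],
])

```text
clock: 11.17
position: [0.4765, 0.2339, 0.1339]
ee_rot: [0.044, -2.543, 0.014]
force: [0.2, 0.2, -0.8]
width: 0.238
gripper_force: 60.0
```

Run:
```python
from h import *
np.set_printoptions(precision=4,suppress=True)
t=cams.get_image("top")[:,:,::-1];s=cams.get_image("side")[:,:,::-1]
o=observe();print(o["position"],o["ee_rot"],o["force"],o["ft_torque"],o["joints"])
f=lambda im,x,y,w:cv2.resize(im[y:y+w,x:x+w],(396,396),interpolation=2)
cv2.imwrite("pics/g5.png",np.hstack([f(t,160,180,75),f(s,235,105,75)]))
```

```text
[0.4761 0.2341 0.1344] [ 0.0446 -2.5436  0.0132] [ 0.0579 -0.2229 -3.6038] [ 0.0129 -0.9005 -0.0242] [-0.4927  0.7356  0.1369  1.4568 -0.2749  1.5351  1.3341]
```

View pics/g5.png

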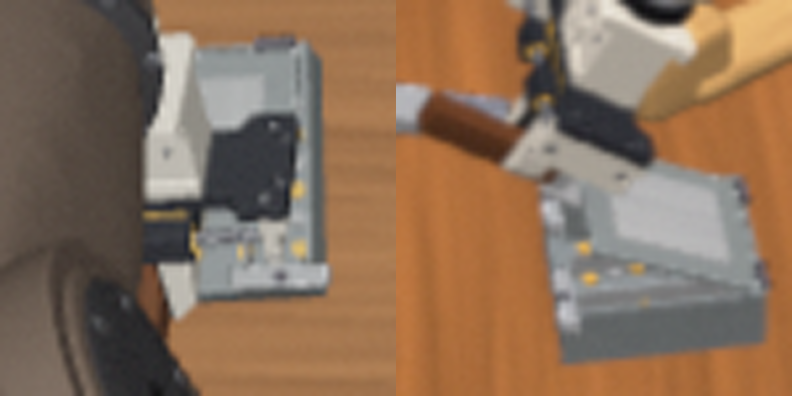

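The side view shows the blade holding the front edge up, with the lid at roughly 0.4 rad and no visible slip in the grip. Continuing the lift.

Call:
step_arm([
  [4.4, 0.2, 8.2, -0.0017, 0.05, 0],
  [4.8, 0.2, 8, -0.0017, 0.05, 0],
  [5.2, 0.2, 7.7, -0.0017, 0.05, 0],
  [5.6, 0.2, 7.4, -0.0017, 0.05, 0],
  [6, 0.2, 7.1, -0.0017, 0.05, 0],
  [0, 0, 0, 0, 0, 0],
  [0, 0, 0, 0, 0, 0],
])

```text
clock: 11.85
position: [0.5025, 0.2349, 0.172]
ee_rot: [0.039, -2.294, 0.018]
force: [-0.9, -0.0, -3.0]
width: 0.234
gripper_force: 60.0
```

Run:
```python
from h import *
from plan import *
np.set_printoptions(precision=4,suppress=True)
o=observe();print(o["position"],o["ee_rot"],o["force"],o["ft_torque"],o["joints"])
A=edge(.7,55,.15)
rows([A]+[edge(t,55,.15) for t in(.75,.8,.85,.9,.95)])
```

```text
[0.5025 0.2349 0.172 ] [ 0.0393 -2.2938  0.0177] [-0.8904 -0.0341 -3.0252] [ 0.034  -1.2376  0.0436] [-0.4307  0.9043  0.1285  1.1633 -0.3219  1.9041  1.3259]
[np.float64(6.332), np.float64(0.222), np.float64(6.83), np.float64(-0.002), np.float64(0.05), 0] -> [-62.4  180.02   0.9 ]
[np.float64(6.665), np.float64(0.233), np.float64(6.505), np.float64(-0.002), np.float64(0.05), 0] -> [-55.73 186.53   0.95]
[np.float64(6.982), np.float64(0.244), np.float64(6.163), np.float64(-0.002), np.float64(0.05), 0] -> [-48.75 192.69   1.  ]
[np.float64(7.281), np.float64(0.255), np.float64(5.807), np.float64(-0.002), np.float64(0.05), 0] -> [-41.47 198.5    1.05]
[np.float64(7.562), np.float64(0.265), np.float64(5.435), np.float64(-0.002), np.float64(0.05), 0] -> [-33.91 203.93   1.1 ]
```

Run:
```python
from plan import *
A=edge(.7,55,.15);B=A+[-2,-2,0];C=B+[-53,60,0];D=np.array([-175,200,.4]);E=np.array([-175,130,0]);F=tip(.55,112,.25)+[-30,0,0]
rows([A,B,C,D,E,F,tip(.55,112,.25)])
print()
rows([tip(t,112,a) for t,a in zip(np.arange(.55,1.651,.1),np.linspace(.25,.1,12))])
```

```text
[np.float64(-2.0), np.float64(-0.07), np.float64(-2.0), np.float64(-0.0), np.float64(0.0), 0] -> [-70.73 171.19   0.85]
[np.float64(-53.0), np.float64(-1.855), np.float64(60.0), np.float64(-0.0), np.float64(0.0), 0] -> [-123.73  231.19    0.85]
[np.float64(-51.272), np.float64(-1.795), np.float64(-31.193), np.float64(0.016), np.float64(-0.45), 0] -> [-175.   200.     0.4]
[np.float64(0.0), np.float64(0.0), np.float64(-70.0), np.float64(0.014), np.float64(-0.4), 0] -> [-175  130    0]
[np.float64(6.231), np.float64(0.218), np.float64(-53.204), np.float64(0.009), np.float64(-0.25), 0] -> [-168.77   76.8    -0.25]
[np.float64(30.0), np.float64(1.05), np.float64(0.0), np.float64(-0.0), np.float64(0.0), 0] -> [-138.77   76.8    -0.25]

[np.float64(5.544), np.float64(0.194), np.float64(11.047), np.float64(-0.0), np.float64(0.014), 0] -> [-133.22   87.84   -0.24]
[np.float64(6.486), np.float64(0.227), np.float64(10.415), np.float64(-0.0), np.float64(0.014), 0] -> [-126.74   98.26   -0.22]
[np.float64(7.36), np.float64(0.258), np.float64(9.693), np.float64(-0.0), np.float64(0.014), 0] -> [-1
[... 381 characters left out ...]
 131.92  -0.17]
[np.float64(10.015), np.float64(0.351), np.float64(6.073), np.float64(-0.0), np.float64(0.014), 0] -> [-82.84 138.    -0.15]
[np.float64(10.436), np.float64(0.365), np.float64(5.029), np.float64(-0.0), np.float64(0.014), 0] -> [-7.2410e+01  1.4303e+02 -1.4000e-01]
[np.float64(10.751), np.float64(0.376), np.float64(3.951), np.float64(-0.0), np.float64(0.014), 0] -> [-6.1660e+01  1.4698e+02 -1.3000e-01]
[np.float64(10.957), np.float64(0.383), np.float64(2.849), np.float64(-0.0), np.float64(0.014), 0] -> [-5.0700e+01  1.4983e+02 -1.1000e-01]
[np.float64(11.052), np.float64(0.387), np.float64(1.733), np.float64(-0.0), np.float64(0.014), 0] -> [-3.9650e+01  1.5156e+02 -1.0000e-01]
```

Call:
step_arm([
  [-2, 0, -2, 0, 0, 0],
  [-13.25, -0.5, 15, 0, 0, 0],
  [-13.25, -0.5, 15, 0, 0, 0],
  [-13.25, -0.5, 15, 0, 0, 0],
  [-13.25, -0.4, 15, 0, 0, 0],
  [-10.3, -0.4, -6.2, 0.0032, -0.09, 0],
  [-10.3, -0.4, -6.2, 0.0032, -0.09, 0],
  [-10.3, -0.4, -6.2, 0.0032, -0.09, 0],
  [-10.3, -0.3, -6.2, 0.0032, -0.09, 0],
  [-10.1, -0.3, -6.2, 0.0032, -0.09, 0],
  [0, 0, -14, 0.0028, -0.08, 0],
  [0, 0, -14, 0.0028, -0.08, 0],
  [0, 0, -14, 0.0028, -0.08, 0],
  [0, 0, -14, 0.0028, -0.08, 0],
  [0, 0, -14, 0.0028, -0.08, 0],
  [0, 0, 0, 0, 0, 0],
])

```text
clock: 13.18
position: [0.3912, 0.2302, 0.1287]
ee_rot: [-0.062, 3.139, 0.001]
force: [-1.6, -1.3, -0.7]
width: 0.236
gripper_force: 60.0
```

Run:
```python
from h import *
np.set_printoptions(precision=4,suppress=True)
t=cams.get_image("top")[:,:,::-1];s=cams.get_image("side")[:,:,::-1]
o=observe();print(o["position"],o["ee_rot"],o["force"],o["joints"])
f=lambda im,x,y,w:cv2.resize(im[y:y+w,x:x+w],(396,396),interpolation=2)
cv2.imwrite("pics/g6.png",np.hstack([f(t,150,170,90),f(s,220,90,90)]))
H=np.array([.503,.2325])+.1395*np.array([1,.035]);tp=o["position"]+[.115,.004,-.004]
for th in(.5,.6,.7,.8): 
    e=[H[0]-.132*np.cos(th),0,.05+.132*np.sin(th)]
    for y in (.1695,.2895): e[1]=y-.005; q=proj("side",e);print(th,(396+(q[0]-220)*4.4).round(),((q[1]-90)*4.4).round())
q=proj("side",tp);print('tip',396+(q[0]-220)*4.4,(q[1]-90)*4.4)
```

```text
[0.3947 0.2313 0.1308] [ 0.0588 -3.1405 -0.0026] [ 0.1417 -0.5653 -1.27  ] [-0.7614  0.2808  0.1417  2.0952 -0.0587  0.7686  1.0253]
0.5 624.0 268.0
0.5 613.0 174.0
0.6 632.0 258.0
0.6 621.0 164.0
0.7 641.0 248.0
0.7 629.0 154.0
0.8 651.0 238.0
0.8 639.0 144.0
tip 596.8710047929966 201.3997240471936
```

View pics/g6.png

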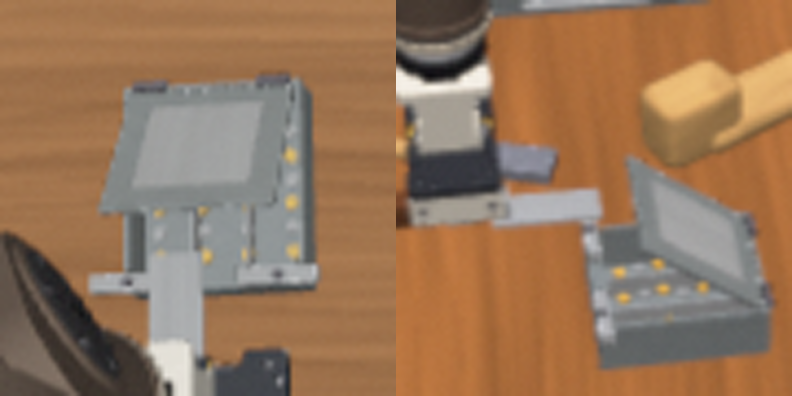

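The lid stands at about 0.69 rad (side crop edge corners (630,157) and (643,250)), and the blade is still straight in the grip. Next I'll push the tip up against the lid's underside.

Call:
step_arm([
  [4.36, 0.15, -8.44, 0.0017, -0.0472, 0],
  [4.36, 0.15, -8.44, 0.0017, -0.0472, 0],
  [4.36, 0.15, -8.44, 0.0017, -0.0472, 0],
  [4.36, 0.15, -8.44, 0.0017, -0.0472, 0],
  [4.36, 0.15, -8.44, 0.0017, -0.0472, 0],
  [5, 0.18, 0, 0, 0, 0],
  [5, 0.18, 0, 0, 0, 0],
  [5, 0.18, 0, 0, 0, 0],
  [5, 0.18, 0, 0, 0, 0],
  [3.24, 0.11, 5.2, 0, 0.007, 0],
  [3.24, 0.11, 5.2, 0, 0.007, 0],
  [3.68, 0.13, 4.85, 0, 0.007, 0],
  [3.68, 0.13, 4.85, 0, 0.007, 0],
])

```text
clock: 14.37
position: [0.4518, 0.2328, 0.1081]
ee_rot: [-0.051, 2.934, 0.008]
force: [-0.7, 1.4, -8.1]
width: 0.237
gripper_force: 60.0
```

Run:
```python
from h import *
np.set_printoptions(precision=3,suppress=True)
o=observe();print(o["position"],o["ee_rot"],o["force"],o["ft_torque"],o["joints"])
```

```text
[0.452 0.233 0.108] [-0.051  2.934  0.008] [-0.726  1.414 -8.059] [0.154 1.51  0.153] [-0.834  0.307  0.203  2.169  0.115  0.504  0.863]
```

Call:
step_arm([
  [4.08, 0.14, 4.45, 0, 0.007, 0],
  [4.08, 0.14, 4.45, 0, 0.007, 0],
  [4.43, 0.15, 4, 0, 0.007, 0],
  [4.43, 0.15, 4, 0, 0.007, 0],
  [4.75, 0.17, 3.53, 0, 0.007, 0],
  [4.75, 0.17, 3.53, 0, 0.007, 0],
  [5, 0.17, 3.04, 0, 0.007, 0],
  [5, 0.17, 3.04, 0, 0.007, 0],
  [0, 0, 0, 0, 0, 0],
])

```text
clock: 15.12
position: [0.4901, 0.2346, 0.1387]
ee_rot: [-0.051, 2.987, 0.011]
force: [-1.8, -0.4, -1.7]
width: 0.233
gripper_force: 60.0
```

Run:
```python
from h import *
np.set_printoptions(precision=3,suppress=True)
s=cams.get_image("side")[:,:,::-1];cv2.imwrite("pics/s7.png",s)
o=observe();print(o["position"],o["ee_rot"],o["force"],o["ft_torque"],o["joints"])
```

```text
[0.49  0.235 0.139] [-0.051  2.986  0.011] [ 0.131 -0.609 -1.315] [-0.     0.329 -0.026] [-0.734  0.325  0.171  2.019  0.034  0.667  1.004]
```

Call:
step_arm([
  [5.2, 0.18, 2.5, 0, 0.007, 0],
  [5.2, 0.18, 2.5, 0, 0.007, 0],
  [5.4, 0.19, 2, 0, 0.007, 0],
  [5.4, 0.19, 2, 0, 0.007, 0],
  [5.5, 0.19, 1.4, 0, 0.007, 0],
  [5.5, 0.19, 1.4, 0, 0.007, 0],
  [5.5, 0.19, 0.9, 0, 0.007, 0],
  [5.5, 0.19, 0.9, 0, 0.007, 0],
  [0, 0, 0, 0, 0, 0],
])

```text
clock: 15.92
position: [0.5333, 0.236, 0.1517]
ee_rot: [-0.052, 3.044, 0.012]
force: [-0.1, -0.5, -1.0]
width: 0.235
gripper_force: 60.0
```

Run:
```python
from h import *
np.set_printoptions(precision=3,suppress=True)
t=cams.get_image("top")[:,:,::-1];s=cams.get_image("side")[:,:,::-1];cv2.imwrite("pics/s8.png",s);cv2.imwrite("pics/t8.png",t)
o=observe();print(o["position"],o["ee_rot"],o["force"],o["ft_torque"])
H=np.array([.503,.2325])+.1395*np.array([1,.035])
# lid: grey far edge in side view; list predicted top-edge px for angles
for th in(1.4,1.5,1.6,1.7):
    print(th,[ (proj("side",[H[0]-.132*np.cos(th)+.005*np.sin(th)*0,y,.05+.132*np.sin(th)])).round(1).tolist() for y in(.1645,.2845)],[ (proj("top",[H[0]-.132*np.cos(th),y,.05+.132*np.sin(th)])).round(1).tolist() for y in(.1645,.2845)])
for n,im,x,y,w,h in(("side",s,290,105,50,60),("top",t,165,150,60,60)):
    hsv=cv2.cvtColor(im,40);m=((hsv[...,1]<60)&(hsv[...,2]>70)).astype(np.uint8)
    print(n);print("\n".join("%d "%(y+i)+"".join(".#"[v] for v in r) for i,r in enumerate(m[y:y+h,x:x+w])))
```

```text
[0.533 0.236 0.152] [-0.052  3.043  0.012] [ 0.506  0.511 -1.629] [-0.003  0.149  0.048]
1.4 [[297.3, 135.1], [293.6, 113.9]] [[210.0, 185.2], [168.8, 185.9]]
1.5 [[301.0, 134.5], [297.1, 113.3]] [[210.0, 180.7], [168.8, 181.4]]
1.6 [[304.7, 134.1], [300.7, 112.9]] [[210.0, 176.3], [168.9, 177.0]]
1.7 [[308.4, 134.1], [304.2, 112.9]] [[210.2, 172.0], [169.2, 172.8]]
side
105 ..................................................
106 ..................................................
107 ..................................................
108 ..................................................
109 ..................................................
110 ..................................................
111 ..................................................
112 ..................................................
113 .............#....................................
114 .............#....................................
115 .............##...................................
116 .............##...................................
117 ............###...................................
118 .......
[... 5777 characters left out ...]
.....#########################################....
200 #.#...........#.########################################....
201 ...............###########################.####.########....
202 ..#.............##############.#########################....
203 ....#............############..#########################....
204 .....#..........#.################################..####....
205 .................################################...####....
206 .................#.###############################..####....
207 .......#..........######################################....
208 ...................##.##################################....
209 ...................##.##################################....
```

The lid measures about 1.62 rad (top-view edge row ~174, side corners (303,113) and (308,132)). I'll withdraw and return to the mat.

Call:
step_arm([
  [-15, -0.5, 0, 0, 0, 0],
  [-30, -1, 0, 0, 0, 0],
  [-35, -1.2, 0, 0, 0.02, 0],
  [-35, -1.2, 0, 0, 0.04, 0],
  [-35, -1.2, 0, 0, 0.038, 0],
  [0, 0, 0, 0, 0, 0],
  [0, 0, 0, 0, 0, 0],
])

```text
clock: 16.6
position: [0.381, 0.2311, 0.152]
ee_rot: [0.056, -3.141, -0.016]
force: [0.3, -0.0, -1.2]
width: 0.235
gripper_force: 60.0
```

Run:
```python
from h import *
np.set_printoptions(precision=4,suppress=True)
cv2.imwrite("pics/s9.png",cams.get_image("side")[:,:,::-1]);cv2.imwrite("pics/t9.png",cams.get_image("top")[:,:,::-1])
P=[];Q=[]
for i in range(4): 
    o=observe();P.append(o["position"]);Q.append(R.from_rotvec(o["ee_rot"]));cams.get_image("side")
p=np.mean(P,0);q=R.concatenate(Q).mean();G=R.from_rotvec([-.362,-3.1205,0])
print(p,(np.array([.6077,-.2167,.008])-p)*1000,(G*q.inv()).as_rotvec(),o["joints"])
tip=p+[.115,.004,-.004];print(proj("side",tip),proj("top",tip))
im=cv2.imread("pics/s9.png");hsv=cv2.cvtColor(im,40);m=((hsv[...,1]<60)&(hsv[...,2]>120)).astype(np.uint8);x,y=int(proj("side",tip)[0]),int(proj("side",tip)[1])
print(x-35,y-12);print("\n".join("".join(".#"[v] for v in r) for r in m[y-12:y+12,x-35:x+10]))
```

```text
[0.3826 0.2311 0.1518] [ 225.0944 -447.7742 -143.7742] [-0.0099  0.0017 -0.2646] [-0.7536  0.2319  0.1158  2.0962 -0.0477  0.8101  0.9961]
[262.1175 131.7124] [187.1685 229.1411]
227 119
##...........................................
.............................................
............#................................
............######...........................
.............##############..................
.............################................
.............################................
.............################................
.............###############.................
.............###############.................
............###..###################.........
....################################.........
####################################.........
##########..########################.........
####################################.........
####################################.........
########...########################..........
...........############......................
.............................................
...................................###.......
...................................###.......
...................................###.......
....................................###...###
....................................####.....
```

Call:
step_arm([
  [16.08, -32, 0, -0.0007, 0, -0.0189],
  [16.08, -32, 0, -0.0007, 0, -0.0189],
  [16.08, -32, 0, -0.0007, 0, -0.0189],
  [16.08, -32, 0, -0.0007, 0, -0.0189],
  [16.08, -32, 0, -0.0007, 0, -0.0189],
  [16.08, -32, 0, -0.0007, 0, -0.0189],
  [16.08, -32, 0, -0.0007, 0, -0.0189],
  [16.08, -32, 0, -0.0007, 0, -0.0189],
  [16.08, -32, 0, -0.0007, 0, -0.0189],
  [16.08, -32, 0, -0.0007, 0, -0.0189],
  [16.08, -32, 0, -0.0007, 0, -0.0189],
  [16.08, -32, 0, -0.0007, 0, -0.0189],
  [16.08, -32, 0, -0.0007, 0, -0.0189],
  [16.08, -32, 0, -0.0007, 0, -0.0189],
  [0, 0, -30, 0, 0, 0],
  [0, 0, -30, 0, 0, 0],
  [0, 0, -30, 0, 0, 0],
  [0, 0, -20, 0, 0, 0],
  [0, 0, -10, 0, 0, 0],
  [0, 0, 0, 0, 0, 0],
])

```text
clock: 18.57
position: [0.6051, -0.2169, 0.0288]
ee_rot: [-0.361, -3.116, -0.0]
force: [-0.7, -0.5, -0.7]
width: 0.241
gripper_force: 60.0
```

Run:
```python
from h import *
np.set_printoptions(precision=4,suppress=True)
P=[];Q=[]
for i in range(4): 
    cams.get_image("side");o=observe();P.append(o["position"]);Q.append(R.from_rotvec(o["ee_rot"]))
p=np.mean(P,0);q=R.concatenate(Q).mean();G=R.from_rotvec([-.362,-3.1205,0])
print(p,(np.array([.6077,-.2167,.008])-p)*1000,(G*q.inv()).as_rotvec())
```

```text
[ 0.6072 -0.2176  0.0322] [  0.533    0.8959 -24.1753] [ 0.0008  0.0006 -0.0004]
```

Call:
step_arm([
  [0, 0, -10, 0, 0, 0],
  [0, 0, -7, 0, 0, 0],
  [0, 0, -4, 0, 0, 0],
  [0, 0, -2, 0, 0, 0],
  [0, 0, -0.8, 0, 0, 0],
  [0, 0, 0, 0, 0, 0],
  [0, 0, 0, 0, 0, 0],
])

```text
clock: 19.35
position: [0.606, -0.2169, 0.0079]
ee_rot: [-0.361, -3.12, -0.0]
force: [-4.4, 2.1, 5.4]
width: 0.236
gripper_force: 60.0
```

Light contact with the mat (5 N). Releasing and retreating.

Call:
step_arm([
  [0, 0, 0, 0, 0, 0],
  [0, 0, 0, 0, 0, 0],
  [0, 0, 0, 0, 0, 0],
  [0, 0, 0, 0, 0, 0],
  [0, 0, 0, 0, 0, 0],
  [0, 0, 0, 0, 0, 0],
  [0, 0, 0, 0, 0, 0],
  [0, 0, 0, 0, 0, 0],
  [0, 0, 10, 0, 0, 0],
  [0, 0, 20, 0, 0, 0],
  [0, 0, 35, 0, 0, 0],
  [0, 0, 35, 0, 0, 0],
  [0, 0, 35, 0, 0, 0],
  [0, 0, 35, 0, 0, 0],
  [-36, 0, 0, 0, 0, 0],
  [-36, 0, 0, 0, 0, 0],
  [-36, 0, 0, 0, 0, 0],
  [-36, 0, 0, 0, 0, 0],
  [0, 0, 0, 0, 0, 0],
], gripper=1)

```text
clock: 20.93
position: [0.4548, -0.2176, 0.1778]
ee_rot: [-0.368, -3.115, -0.002]
force: [-1.0, 0.4, -0.5]
width: 1.0
gripper_force: 0.0
```

Run:
```python
from h import *
t=cams.get_image("top")[:,:,::-1];s=cams.get_image("side")[:,:,::-1];print(observe()["position"],observe()["width"])
f=lambda im,x,y,w,h:cv2.resize(im[y:y+h,x:x+w],None,fx=2,fy=2,interpolation=2)
cv2.imwrite("pics/end.png",np.hstack([f(t,160,140,200,290)[:560],f(s,200,90,195,280)]))
```

```text
[ 0.46156083 -0.21734812  0.17873763] 0.9990649126082922
```

View pics/end.png

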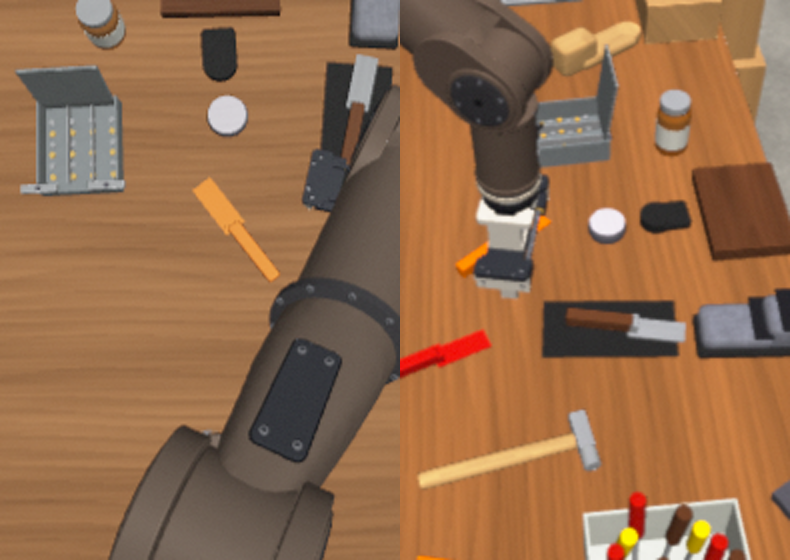

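The final picture shows the lid standing upright (side crop ~(607,90)) and the blade lying on the mat (~(625,325)). Everything else looks undisturbed.

```bash
python3 -c "
from cell import job
print(job.sign_off())"
```

```text
the job is handed in; nothing more can be done
None
```

I levered the case lid open with the blade and left it standing upright on its own at about 1.6 rad. The blade is back flat on its mat and released, nothing else on the bench looks moved, and the job is handed in at about 21 s.

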